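# Pin the shelf's label rail and press its label holder home

## Robot

A 6-joint arm with a two-finger parallel gripper is mounted at the origin on the work surface. World frame = base frame: x ahead of the robot, y to its left, z up, the work surface at z = 0. Lengths are in m, angles in rad, forces in N, time in s.
With the tool pointing down it reaches from about 0.25 to 0.775 m from the base axis. Payload 4 kg.
Tool frame: the origin (TCP) lies at the very end of the fingers, on their centre line; the grasp point (between the pads) lies behind it (ctrl.grasp_offset is the z of the grasp point in the tool frame, in m); z points along the fingers, x is the direction in which the jaws open and shut, and the axes are right-handed (so a half turn about z gives the same grasp; the last joint's range is limited). The gripper opens to 94 mm and grips with 3 to 60 N. Pads are 16 mm wide; open, the fingers measure 119 mm over their backs; the gripper's body (75 mm by 177 mm) begins 78 mm behind the grasp point.
Start: joints at [1.148, 0.087, 1.371, -0, 1.684, -0.103], TCP at [0.173, 0.522, 0.206] pointing down, gripper open.
Joint ranges: [-3.1, 3.1], [-0.76, 2.03], [0.27, 2.55], [-1.08, 4.22], [0.17, 2.65], [-2.57, 2.57]. Speed limits (rad/s): [2.79, 2.79, 3.14, 3.14, 3.14, 3.14].

## Interface

Orientations are given as a unit quaternion [w, x, y, z].
In Python, from station import ctrl, cams gives the robot as it stands. The module is installed in compiled form; this text tells all that it offers.
- The arm moves only by the tool step_arm, never from a script. Its argument "moves" is a list of rows, each an object with "travel": the shift along the tool's x, y, z in mm, a list of three; "delta_rot": the turn, a rotation vector about the tool's x, y, z in degrees, a list of three. A call has 1 to 20 rows; each row shifts and turns the commanded pose from where the row before left it, along the tool's axes as they then stand; what a row does not reach is not made up. A row lasts 1/8 s, in which the tool goes at most 62.5 mm and 10.7 degrees, less where a joint would pass 70% of its speed; a pose out of reach is approached as far as the arm can. A call is refused whole if a number of a shift passes 62.5 or a number of a turn 10.7, either way. A call with a gripper value outside its range is refused whole. "gripper" is the opening in per cent of the stroke, from 0 (shut) to 100 (fully open), set as the call begins (left out, the last holds). The fingers move at their own pace and stop on an object; "newtons" is the grip in N (left out, the last holds). Time passes only in rows, so rows that do not move let the fingers close. It gives the time, the measured TCP pose, the force and the opening at its end, in the units of the state.
- ctrl.observe(): the state, without advancing time (a new reading comes with each control period).
- cams.read_camera(name): name is "scene" or "top" or "wrist"; returns (picture, depth): 480x640x3 uint8, red, green, blue; 480x640 float32, m along the optical axis (not along the pixel's ray), 0 where there is no reading.
- cams.camera_params(name): a dict with "fov_y" (degrees; the focal length in pixels is half the picture's height over the tangent of half this angle, whatever the lens; pixels are square), "cx", "cy" (the principal point, pixels), "cam_to_world" (4x4, takes a point from camera to world coordinates). Camera axes: x right, y down, z forward; pixel columns grow to the right and rows downward; lengths in m; the calibration is good to about 2 mm. A picture is of the moment at which its call begins: read the wrist's pose just before it. camera_params takes no time and is no camera call; for the wrist camera it gives the pose at the moment of the call.
- ctrl.sign_off(): hands the job in, once; it reports no verdict.
The state is a dict: "time": time; "joint_pos": joint angles; "qvel": joint speeds; "effort": joint torques, N m; "eef_pos": TCP position; "tool_rot": TCP orientation; "force": force on the tool from outside, world axes, zero at the start; "ft_torque": the same for the moment, N m; "grip_width": finger opening in m.
Only numpy, scipy, OpenCV 4.12 (cv2) and the standard library are available. Lean on these libraries where they do the work, as an engineer would, in place of code of your own. Each camera call takes 0.05 s, during which the arm holds its last target. There are 200 camera calls.

## Task

Push the headed pin down through the fork and lug at the end of the bench shelf's label rail until its head sits on the fork, and let it go. Then take the wide label holder out of its stand, slip it upright down behind the shelf lip in the pocket, and push the sprung strip underneath it fully down, without ramming it. The program finishes while still holding the label holder pressed home like that (not released, nothing put down); leave the pin seated and the other things on the bench where they are.

Things in the scene. Friction and masses are not known exactly. Their poses are not given: they have to be found in the camera images.
- pin: Steel headed pin, upright in the hole of a fixed aluminium block (56 x 56 x 50 mm), flange on the block's top. Shank 10 mm diameter, 42 mm long, lowest 6 mm tapering to 5 mm; flange 20 mm diameter from 42 to 46 mm; round grip 14 mm diameter from 46 to 70 mm. About 0.06 kg. Origin at the centre of the shank's foot, z up along the pin.
- pin_shoulder (a point): Point on the pin's axis at the underside of its flange, 42 mm above the foot; it meets fork_top when the pin is seated.
- fork_top (a point): Centre of the fork's hole at its top face, at the left (+y) end of the shelf's robot side, 110 mm above the bench. Three fixed plates 8 mm thick, 2 mm apart (tine, rail's lug, tine), aligned vertical 12.5 mm holes, chamfered, open below. Fork 40 mm wide. x from the robot's side into the shelf, y along its edge to the left, z up.
- holder: Wide grey label holder, white card on both faces, alike front and back, upright in a fixed white slotted stand (56 x 120 x 44 mm), foot 10 mm above the bench. Tongue 6 mm thick (x), 80 wide (y), 0 to 44 mm high, lowest 6 mm thinner; frame 10 mm thick (x), 90 wide (y), 44 to 92 mm: grip it there through its thickness. About 0.08 kg. Origin: centre of underside, z up.
- slot_mouth (a point): Centre of the pocket's mouth behind the lip, level with the straight lip's top, 112 mm above the bench. Pocket 10 mm wide (x; lip on the robot's side), 90 mm long (y); 45 degree flares rising 6 mm above this widen the mouth to about 22 mm. Axes as fork_top. The holder fits either way round, its y along this y; fully home its underside is 30 mm below this point.
- strip (a joint): Travel (m) of the sprung plastic strip at the pocket's bottom (84 x 8 mm): 0 raised, its top 22 mm below slot_mouth; 0.008 fully down on its stop, 30 mm below. Takes about 3 N to start and 10 N at the stop; springs back and lifts the holder when let go.
- riser: Low bench shelf with a pale wooden board, 200 x 340 mm, top 110 mm above the bench, fixed; it carries the label rail with lip and strip, and the fork. Origin on the bench under the middle of its board; axes as fork_top. slot_mouth lies at (-109, -45, 112) mm in it, fork_top at (-130, 130, 110) mm.
- spare_holder: Smaller grey label holder (54 mm wide over its frame), lying flat on the bench; leave alone. Origin under it, at its tongue's end.
- jar_a: Amber squat jar, 44 mm diameter, 60 mm high, standing on the shelf; leave alone. Origin at its base.
- jar_b: Clear squat jar, 44 mm diameter, 60 mm high, standing on the shelf; leave alone. Origin at its base.
- tip_box: Orange pipette-tip box with a clear lid, 120 x 85 x 65 mm; leave alone. Origin at its base.
- jug: Clear plastic measuring jug with a handle, 90 mm across, 130 mm high; leave alone. Origin at its base.
- tube_rack: Low yellow tube rack, 90 x 130 mm, 38 mm high; leave alone. Origin at its base.
- pipette: Black pipette lying on the bench, about 235 mm long; leave alone. Origin under the middle of its body.

How it is judged:
By the outcome, as a careful person would: the job done as asked, in the order asked, and still so for the second after the job is handed in, while the arm keeps its last pose, push and grip.
It also fails if it takes over 72 s, if anything falls off the work surface, if the arm or the gripper's body presses on something with over 40 N, if the wrist force passes 120 N, or if a joint passes its speed limit or range.

## Working session

There is one attempt and no reset: what is moved stays moved. The work goes in short steps, Python scripts to look and compute and a tool call to move; the robot and the scene stay as the last step left them, time stands still between calls to the robot, and variables do not carry over. Pictures are saved under pics/ and viewed, about 8 in all and at most 12, crops included, and the job is handed in when it is done.

Besides the shell and the picture viewer there is one more tool, called after "Emit:" as name([rows], argument=value, ...), one row to a line, values as JSON. step_arm: Moves the arm, as the interface text tells. Its arguments: {"type":"object","properties":{"moves":{"type":"array","items":{"type":"object","properties":{"travel":{"type":"array","items":{"type":"number"}},"delta_rot":{"type":"array","items":{"type":"number"}}}}},"gripper":{"type":"number"},"newtons":{"type":"number"}},"required":["moves"]}

```bash
mkdir -p pics
python3 - <<'E'
from station import ctrl,cams
import cv2,numpy as np
s=ctrl.observe();print(s['time'],s['eef_pos'],s['tool_rot'],s['grip_width'],s['force'],ctrl.grasp_offset)
for n in ['scene','top']:
    p,d=cams.read_camera(n);cv2.imwrite(f'pics/{n}0.png',p[:,:,::-1]);np.savez(f'pics/{n}0.npz',p=p,d=d)
    c=cams.camera_params(n);print(n,c['fov_y'],c['cx'],c['cy'],np.round(c['cam_to_world'],4).tolist(),(d==0).mean())
c=cams.camera_params('wrist');print(c['fov_y'],c['cx'],c['cy'],np.round(c['cam_to_world'],4).tolist())
E
```

```text
0.0 [0.17268782 0.52162376 0.20432541] [ 5.37004086e-04  8.10680468e-01  5.85487834e-01 -9.41802108e-04] 0.09395160069663995 [-0.15746359  0.19203399 -0.57414242] -0.0188
scene 45.38762590669394 325.4361131229688 240.75976451747576 [[0.8149, 0.4085, -0.4111, 1.0419], [0.5796, -0.5755, 0.577, -0.7346], [-0.0009, -0.7085, -0.7057, 1.0302], [0.0, 0.0, 0.0, 1.0]] 0.00404296875
top 51.589707008899815 310.34995526535465 238.32863304275418 [[0.0035, -0.9891, 0.1471, 0.3437], [-1.0, -0.0036, -0.0009, 0.0013], [0.0015, -0.1471, -0.9891, 1.2332], [0.0, 0.0, 0.0, 1.0]] 0.004026692708333333
62.87929056777013 314.17525530326105 236.58856695262622 [[0.3139, 0.9151, 0.253, 0.0994], [0.9494, -0.3023, -0.0847, 0.546], [-0.001, 0.2668, -0.9637, 0.384], [0.0, 0.0, 0.0, 1.0]]
```

View pics/top0.png

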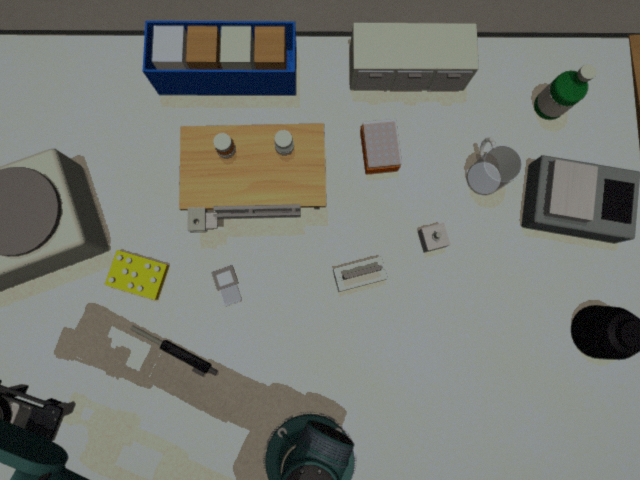

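View pics/scene0.png

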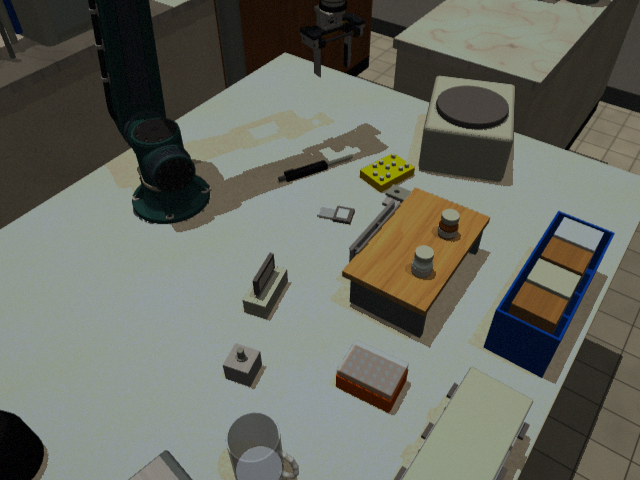

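The top view shows the pin block near (436,236), the stand and holder near (362,269), the fork near (197,218), and the rail from about (217,211) to (299,211). The board spans (180,125) to (326,208). In the scene view the pin is at (240,352), the holder at (264,272) and the board around (420,250). Next I'll measure these.

```bash
cat > h.py <<'E'
import numpy as np,cv2
from station import ctrl,cams
def K(c): return 240/np.tan(np.radians(c['fov_y']/2))
def plane(c,uv,z):
    uv=np.atleast_2d(uv).astype(float);f=K(c);T=np.array(c['cam_to_world'])
    r=np.c_[(uv[:,0]-c['cx'])/f,(uv[:,1]-c['cy'])/f,np.ones(len(uv))]@T[:3,:3].T
    return T[:3,3]+r*((z-T[2,3])/r[:,2])[:,None]
def cloud(c,d):
    v,u=np.mgrid[:480,:640];f=K(c);T=np.array(c['cam_to_world'])
    P=np.stack([(u-c['cx'])/f*d,(v-c['cy'])/f*d,d],-1)
    return P@T[:3,:3].T+T[:3,3]
def rect(xy):
    (c,(w,h),a)=cv2.minAreaRect((np.asarray(xy)[:,:2]*1000).astype(np.float32)); return np.round([*c,w,h,a],1)
def biggest(m):
    n,l,s,_=cv2.connectedComponentsWithStats(m.astype(np.uint8));return l==1+np.argmax(s[1:,4])
E
python3 - <<'E'
from h import *
for n in ['top','scene']:
    z=np.load(f'pics/{n}0.npz');p,d=z['p'],z['d'];c=cams.camera_params(n);P=cloud(c,d)
    def box(a,b,x,y):
        m=np.zeros((480,640),bool);m[b:y,a:x]=1;return m
    hsv=cv2.cvtColor(p,cv2.COLOR_RGB2HSV)
    reg={'top':dict(board=(165,110,340,215),block=(412,215,456,258),stand=(325,248,395,298),rail=(180,195,310,240)),
     'scene':dict(board=(335,180,500,335),block=(215,335,270,390),stand=(235,245,295,320),rail=(340,180,420,265))}[n]
    for k,b in reg.items():
        m=box(*b);Z=P[...,2]
        zs={'board':[(.1,.12)],'block':[(.043,.056),(.066,.09)],'stand':[(.037,.05),(.085,.115)],'rail':[(.1,.125)]}[k]
        for lo,hi in zs:
            q=m&(Z>lo)&(Z<hi)&(d>0)
            if k=='board': q&=(hsv[...,1]>70)&(hsv[...,0]<30)
            if k=='rail': q&=(hsv[...,1]<60)
            if q.sum()<4: print(n,k,lo,'few');continue
            if k!='rail': q=biggest(q)
            print(n,k,lo,q.sum(),'z',np.round(np.median(Z[q])*1000,1),rect(P[q]),np.round(P[q].mean(0)*1000,1))
E
```

```text
top board 0.1 10939 z 110.3 [683.  137.4 202.1 340.4   1.3] [679.  137.1 110.3]
top block 0.043 499 z 50.1 [ 526.  -301.7   56.1   58.    14.6] [ 525.3 -300.8   50. ]
top block 0.066 35 z 78.0 [ 525.7 -301.4   12.7   13.3   77.2] [ 525.3 -300.9   77.1]
top stand 0.037 951 z 44.2 [ 436.  -119.4   56.2  120.6   14.6] [ 435.1 -118.    44.2]
top stand 0.085 196 z 101.9 [ 436.  -119.7   10.8   90.4   14.6] [ 435.4 -119.   101.1]
top rail 0.1 1172 z 112.1 [558.3 162.6  55.5 277.8   1.4] [566.7 180.2 111.6]
scene board 0.1 8739 z 110.6 [682.  136.4 204.5 347.4   2.2] [683.9 114.8 110.4]
scene block 0.043 658 z 50.7 [ 525.7 -302.1   59.    60.    14.3] [ 528.6 -305.    50.5]
scene block 0.066 57 z 76.5 [ 526.3 -302.7   12.1   15.2   34.8] [ 527.5 -304.    75.7]
scene stand 0.037 736 z 44.6 [ 436.2 -120.6   58.2  123.3   15.6] [ 447.1 -130.7   44.3]
scene stand 0.085 267 z 100.9 [ 435.8 -120.5   13.2   93.6   15.8] [ 438.6 -123.5   98.3]
scene rail 0.1 894 z 111.8 [562.4 137.4  56.4 298.4   4.3] [564.9 165.4 111.5]
```

Emit:
step_arm([
  {"travel": [-42,37,-3]},
  {"travel": [-42,37,-3]},
  {"travel": [-42,37,-3]},
  {"travel": [-42,37,-3]},
  {"travel": [-42,37,-3]},
  {"travel": [-42,37,0]},
  {"travel": [-42,37,0]},
  {"travel": [-42,37,0]},
  {"travel": [-42,37,0]},
  {"travel": [-42,37,0]},
  {"travel": [-42,37,0]},
  {"travel": [-42,37,0]},
  {"travel": [-42,37,0]},
  {"travel": [-42,37,0]},
  {"travel": [-42,37,0]},
  {"travel": [-42,37,0]},
  {"delta_rot": [0,0,9.5]},
  {"delta_rot": [0,0,9.5]},
  {"delta_rot": [0,0,9.5]},
  {"delta_rot": [0,0,9.5]},
], gripper=45)

```text
invalid input at $.moves[0]: expected keys travel, delta_rot
```

Emit:
step_arm([
  {"delta_rot": [0,0,9.5]},
  {"delta_rot": [0,0,9.5]},
  {"travel": [0,0,0]},
])

```text
invalid input at $.moves[0]: expected keys travel, delta_rot
```

```bash
cat >> h.py <<'E'
def go(tx,ty,tz,th):
    "remaining shift in tool axes (mm, now's tool axes) and turn (deg about tool z)"
    from scipy.spatial.transform import Rotation as R
    s=ctrl.observe();q=s['tool_rot'];r=R.from_quat([*q[1:],q[0]]);M=r.as_matrix()
    e=np.array([tx,ty,tz])-np.array(s['eef_pos'])*1000
    want=np.array([[np.cos(th),np.sin(th),0],[np.sin(th),-np.cos(th),0],[0,0,-1]]).T if 0 else None
    t=np.radians(th);W=np.array([[np.cos(t),np.sin(t),0],[np.sin(t),-np.cos(t),0],[0,0,-1]])
    print('t',round(s['time'],2),'pos',np.round(np.array(s['eef_pos'])*1000,1),'heading',round(np.degrees(np.arctan2(M[1,0],M[0,0])),2),'F',np.round(s['force'],2),'w',round(s['grip_width']*1000,1))
    print('travel',np.round(M.T@e,1),'rot',np.round(np.degrees(R.from_matrix(M.T@W).as_rotvec()),2))
def shot(name,n='wrist'):
    c=cams.camera_params(n);p,d=cams.read_camera(n);cv2.imwrite(f'pics/{name}.png',p[:,:,::-1]);return c,p,d,cloud(c,d)
E
python3 - <<'E'
from h import *
c,p,d,P=shot('w1');Z=P[...,2]
near=(np.hypot(P[...,0]-.526,P[...,1]+.3015)<.035)&(d>0)
for lo,hi in((.043,.0525),(.072,.085)):
    q=biggest(near&(Z>lo)&(Z<hi));print(q.sum(),np.median(Z[q]),rect(P[q]),P[q].mean(0))
go(526,-301.5,120,14.6)
E
```

```text
Traceback (most recent call last):
  File "h.py", line 15, in biggest
    n,l,s,_=cv2.connectedComponentsWithStats(m.astype(np.uint8));return l==1+np.argmax(s[1:,4])
                                                                             ~~~~~~~~~^^^^^^^^^
ValueError: attempt to get argmax of an empty sequence
```

Emit:
step_arm([
  {"travel": [-42,37,-3],"delta_rot": [0,0,0]},
  {"travel": [-42,37,-3],"delta_rot": [0,0,0]},
  {"travel": [-42,37,-3],"delta_rot": [0,0,0]},
  {"travel": [-42,37,-3],"delta_rot": [0,0,0]},
  {"travel": [-42,37,0],"delta_rot": [0,0,0]},
  {"travel": [-42,37,0],"delta_rot": [0,0,0]},
  {"travel": [-42,37,0],"delta_rot": [0,0,0]},
  {"travel": [-42,37,0],"delta_rot": [0,0,0]},
  {"travel": [-42,37,0],"delta_rot": [0,0,0]},
  {"travel": [-42,37,0],"delta_rot": [0,0,0]},
  {"travel": [-42,37,0],"delta_rot": [0,0,0]},
  {"travel": [-42,37,0],"delta_rot": [0,0,0]},
  {"travel": [-42,37,0],"delta_rot": [0,0,0]},
  {"travel": [-42,37,0],"delta_rot": [0,0,0]},
  {"travel": [-42,37,0],"delta_rot": [0,0,0]},
  {"travel": [-42,37,0],"delta_rot": [0,0,0]},
  {"travel": [0,0,0],"delta_rot": [0,0,9.5]},
  {"travel": [0,0,0],"delta_rot": [0,0,9.5]},
  {"travel": [0,0,0],"delta_rot": [0,0,9.5]},
  {"travel": [0,0,0],"delta_rot": [0,0,9.5]},
], gripper=45)

```text
time: 2.65
eef_pos: [0.5235, -0.3019, 0.2168]
tool_rot: [-0.001, 0.958, 0.287, -0.0]
force: [0.5, 0.5, -0.5]
grip_width: 0.0423
```

Emit:
step_arm([
  {"travel": [0,0,0],"delta_rot": [0,0,9.5]},
  {"travel": [0,0,0],"delta_rot": [0,0,9.5]},
  {"travel": [0,0,0],"delta_rot": [0,0,0]},
])

```text
time: 3.02
eef_pos: [0.5235, -0.3018, 0.217]
tool_rot: [-0.0, 0.992, 0.129, -0.0]
force: [-0.6, -1.0, 0.2]
grip_width: 0.0426
```

Run:
```python
from h import *
c,p,d,P=shot('w1');Z=P[...,2]
go(526,-301.5,120,14.6)
near=(np.hypot(P[...,0]-.526,P[...,1]+.3015)<.035)&(d>0)
for lo,hi in((.043,.0525),(.072,.085)):
    q=near&(Z>lo)&(Z<hi);print(q.sum())
    if q.sum(): q=biggest(q);print(np.median(Z[q]),rect(P[q]),P[q].mean(0))
```

```text
t 3.08 pos [ 523.5 -301.8  217. ] heading 14.84 F [-0.25  0.42  0.33] w 42.6
travel [ 2.5  0.4 97. ] rot [-0.04  0.03  0.24]
3274
0.0502113198162743 [ 526.9 -301.5   55.9   56.2   14.7] [ 0.52629784 -0.30036797  0.05013789]
225
0.07798216722355128 [ 526.9 -301.5   13.    13.6   66.8] [ 0.52667126 -0.30110818  0.07779648]
```

View pics/w1.png

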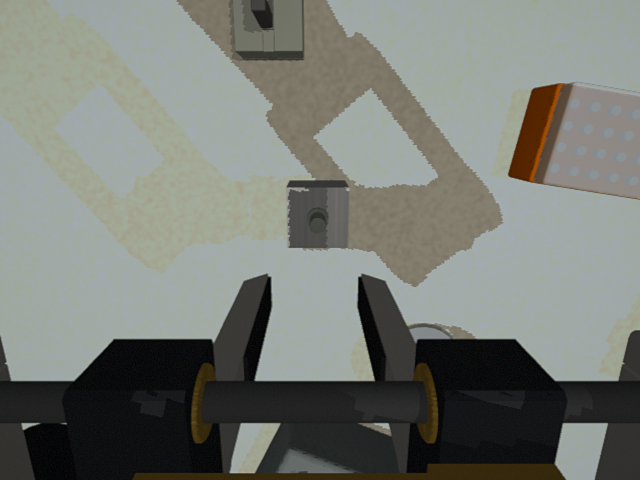

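The wrist view shows the pin at (317,218), centred between the fingers. The measured position is (526.9, -301.5), which matches the top view.

Emit:
step_arm([
  {"travel": [3,0.5,60],"delta_rot": [0,0,0]},
  {"travel": [0,0,55],"delta_rot": [0,0,0]},
  {"travel": [0,0,30],"delta_rot": [0,0,0]},
  {"travel": [0,0,15],"delta_rot": [0,0,0]},
  {"travel": [0,0,0],"delta_rot": [0,0,0]},
])

```text
time: 3.7
eef_pos: [0.5264, -0.3014, 0.0568]
tool_rot: [-0.001, 0.992, 0.128, -0.001]
force: [-0.3, 0.1, 1.0]
grip_width: 0.0422
```

Emit:
step_arm([
  {"travel": [0,0,0],"delta_rot": [0,0,0]},
  {"travel": [0,0,0],"delta_rot": [0,0,0]},
  {"travel": [0,0,0],"delta_rot": [0,0,0]},
  {"travel": [0,0,0],"delta_rot": [0,0,0]},
], gripper=0, newtons=35)

```text
time: 4.2
eef_pos: [0.5271, -0.302, 0.0586]
tool_rot: [0.001, 0.992, 0.128, 0.001]
force: [-0.4, 0.4, 2.9]
grip_width: 0.013
```

Emit:
step_arm([
  {"travel": [0,0,-25],"delta_rot": [0,0,0]},
  {"travel": [0,0,-50],"delta_rot": [0,0,0]},
  {"travel": [0,0,-60],"delta_rot": [0,0,0]},
  {"travel": [0,0,-55],"delta_rot": [0,0,0]},
  {"travel": [0,0,0],"delta_rot": [0,0,0]},
])

```text
time: 4.82
eef_pos: [0.5286, -0.3029, 0.2544]
tool_rot: [0.004, 0.992, 0.128, 0.005]
force: [0.6, 0.1, -1.3]
grip_width: 0.0133
```

Run:
```python
from h import *
go(550.1,264.2,248,14.6)
```

```text
t 4.83 pos [ 528.6 -302.9  254.4] heading 14.69 F [ 0.61  0.09 -1.33] w 13.3
travel [ 164.5 -543.2    2.7] rot [ 0.53 -0.47  0.08]
```

Emit:
step_arm([
  {"travel": [16.5,-58,0],"delta_rot": [0,0,0]},
  {"travel": [16.5,-58,0],"delta_rot": [0,0,0]},
  {"travel": [16.5,-58,0],"delta_rot": [0,0,0]},
  {"travel": [16.5,-58,0],"delta_rot": [0,0,0]},
  {"travel": [16.5,-58,0],"delta_rot": [0,0,0]},
  {"travel": [16.5,-58,0],"delta_rot": [0,0,0]},
  {"travel": [16.5,-58,0],"delta_rot": [0,0,0]},
  {"travel": [16.5,-58,0],"delta_rot": [0,0,0]},
  {"travel": [0,0,0],"delta_rot": [0.5,-0.5,0]},
  {"travel": [0,0,0],"delta_rot": [0,0,0]},
])

```text
time: 6.08
eef_pos: [0.5364, 0.1802, 0.2457]
tool_rot: [-0.003, 0.992, 0.128, -0.006]
force: [0.0, -0.4, -0.7]
grip_width: 0.0129
```

Run:
```python
from h import *
c,p,d,P=shot('w2');Z=P[...,2];np.savez('pics/w2.npz',p=p,d=d,P=P)
go(550.1,264.2,180,14.6)
near=(np.abs(P[...,0]-.550)<.05)&(np.abs(P[...,1]-.264)<.05)&(d>0)
q=near&(abs(Z-.110)<.004);print(q.sum(),rect(P[q]))
h=near&(np.hypot(P[...,0]-.550,P[...,1]-.264)<.015)&(Z<.100);print(h.sum())
v,u=np.nonzero(h);print(u.min(),u.max(),v.min(),v.max())
print(np.round(c['cam_to_world'],3).tolist())
```

```text
t 6.12 pos [536.6 179.5 246.2] heading 14.61 F [-0.2   0.21 -1.32] w 12.9
travel [ 35.2 -78.   66.4] rot [-0.47  0.63  0.01]
6440 [5.642e+02 2.595e+02 7.160e+01 9.090e+01 2.000e-01]
186
352 368 122 141
[[0.967, 0.248, 0.055, 0.52], [0.254, -0.933, -0.253, 0.254], [-0.012, 0.259, -0.966, 0.426], [0.0, 0.0, 0.0, 1.0]]
```

View pics/w2.png

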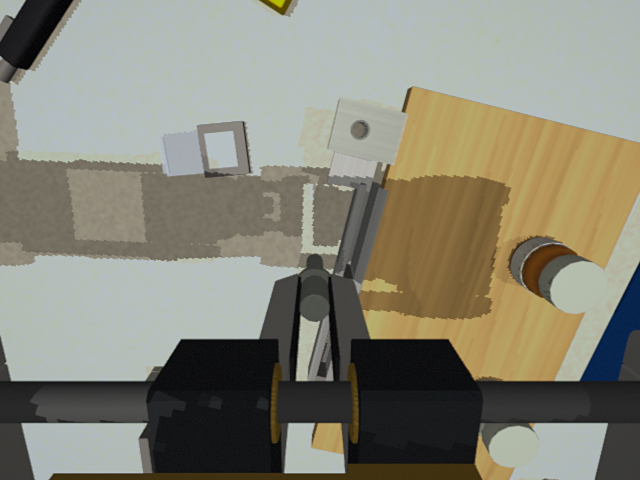

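The fork's hole shows at (360,131), and the pin is held upright between the fingers at (315,290). I'll cast the hole onto the z = 110 plane.

Run:
```python
from h import *
z=np.load('pics/w2.npz');p,d=z['p'],z['d'];c=cams.camera_params('wrist');P=cloud(c,d)
g=cv2.cvtColor(p,cv2.COLOR_RGB2GRAY);m=np.zeros_like(g,bool);m[112:150,343:378]=1
print(g[131,340:380])
m=biggest(m&(g<120));v,u=np.nonzero(m);print(m.sum(),u.min(),u.max(),v.min(),v.max())
q=plane(c,np.c_[u,v],.110);print('hole',rect(q),q.mean(0)*1000)
# fork top face
q=(np.abs(P[...,0]-.548)<.03)&(np.abs(P[...,1]-.266)<.03)&(abs(P[...,2]-.110)<.004);
hs=cv2.cvtColor(p,cv2.COLOR_RGB2HSV)[...,1];q&=hs<60;q=biggest(q);print('fork',rect(P[q]),np.median(P[q][:,2]))
# held pin
from scipy.spatial.transform import Rotation as R
s=ctrl.observe();qq=s['tool_rot'];M=R.from_quat([*qq[1:],qq[0]]).as_matrix()
L=(P-np.array(s['eef_pos']))@M
for a,b in((2,10),(10,20),(20,30),(30,40),(40,52)):
    k=(np.hypot(L[...,0],L[...,1])<.02)&(L[...,2]>a/1e3)&(L[...,2]<b/1e3)&(d>0)
    if k.sum()>5: print(a,b,k.sum(),np.round(L[k].min(0)*1e3,1),np.round(L[k].max(0)*1e3,1),np.round(np.median(L[k],0)*1e3,1))
go(550.1,264.2,180,14.6)
```

```text
[176 176 177 175 175 175 175 175 175 172 149 104 115 115 115 115 115 113
 111 109 109 108 108 104  90  89  84  89 122 144 165 173 172 170 171 170
 170 170 170 170]
232 351 368 121 137
hole [549.9 263.3  13.2  12.   14.6] [550.02033038 263.21067852 110.        ]
fork [553.9 263.2  49.1  40.    1.6] 0.11079715422010755
2 10 319 [ -7.4 -10.4   2. ] [ 8.4 -2.4  9.1] [ 0.8 -7.5  4.6]
20 30 57 [-3.7 -5.5 23.3] [ 4.8 -2.4 29.9] [ 0.8 -4.7 26.8]
30 40 95 [-4.4 -5.4 30. ] [ 5.5  0.1 40. ] [ 0.8 -4.3 35. ]
40 52 33 [-3.9 -5.5 40. ] [ 5.  -1.7 44.2] [ 0.3 -4.3 41.6]
t 6.12 pos [536.6 179.5 246.2] heading 14.61 F [-0.2   0.21 -1.32] w 12.9
travel [ 35.2 -78.   66.4] rot [-0.47  0.63  0.01]
```

Emit:
step_arm([
  {"travel": [0,0,0],"delta_rot": [-0.5,0.5,0]},
  {"travel": [17,-39,20],"delta_rot": [0,0,0]},
  {"travel": [17,-38.5,20],"delta_rot": [0,0,0]},
  {"travel": [0,0,22],"delta_rot": [0,0,0]},
  {"travel": [0,0,0],"delta_rot": [0,0,0]},
  {"travel": [0,0,0],"delta_rot": [0,0,0]},
])

```text
time: 6.88
eef_pos: [0.5507, 0.2633, 0.1867]
tool_rot: [-0.0, 0.992, 0.127, 0.001]
force: [-0.2, -0.3, -0.5]
grip_width: 0.0128
```

Run:
```python
from h import *
c,p,d,P=shot('w3')
cv2.imwrite('pics/w3c.png',cv2.resize(p[150:400,200:450,::-1],None,fx=2,fy=2))
go(549.5,263.6,160,14.6)
```

```text
t 6.92 pos [550.9 263.5 187.2] heading 14.59 F [-0.28 -0.19 -0.51] w 13.2
travel [-1.4 -0.5 27.2] rot [-0.01 -0.16 -0.01]
```

View pics/w3c.png

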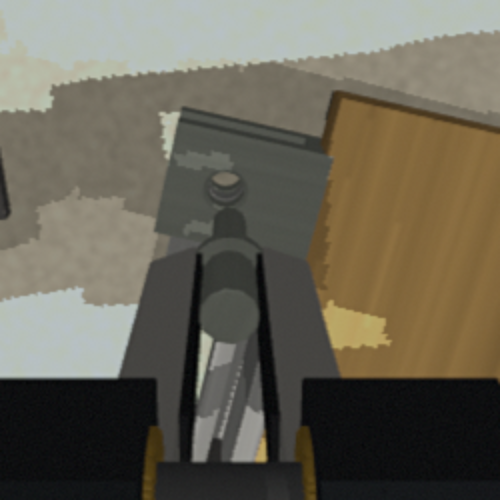

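The crop shows the hole at (225,187) and the pin at about x = 230. That agrees with the computed -1.4 mm correction.

Emit:
step_arm([
  {"travel": [-1.4,-0.5,15],"delta_rot": [0,0,0]},
  {"travel": [0,0,9],"delta_rot": [0,0,0]},
  {"travel": [0,0,4],"delta_rot": [0,0,0]},
  {"travel": [0,0,4],"delta_rot": [0,0,0]},
  {"travel": [0,0,4],"delta_rot": [0,0,0]},
  {"travel": [0,0,0],"delta_rot": [0,0,0]},
])

```text
time: 7.68
eef_pos: [0.5485, 0.2644, 0.1492]
tool_rot: [0.0, 0.992, 0.128, -0.0]
force: [0.5, 0.6, -1.1]
grip_width: 0.0132
```

Emit:
step_arm([
  {"travel": [0.5,0.3,5],"delta_rot": [0,0,0]},
  {"travel": [0,0,5],"delta_rot": [0,0,0]},
  {"travel": [0,0,5],"delta_rot": [0,0,0]},
  {"travel": [0,0,5],"delta_rot": [0,0,0]},
  {"travel": [0,0,5],"delta_rot": [0,0,0]},
  {"travel": [0,0,2],"delta_rot": [0,0,0]},
  {"travel": [0,0,0],"delta_rot": [0,0,0]},
])

```text
time: 8.55
eef_pos: [0.549, 0.2642, 0.1223]
tool_rot: [-0.0, 0.992, 0.128, -0.0]
force: [0.1, -0.6, -1.3]
grip_width: 0.013
```

Emit:
step_arm([
  {"travel": [0,0,1.5],"delta_rot": [0,0,0]},
  {"travel": [0,0,1.5],"delta_rot": [0,0,0]},
  {"travel": [0,0,0],"delta_rot": [0,0,0]},
])

```text
time: 8.93
eef_pos: [0.5491, 0.2642, 0.1194]
tool_rot: [-0.0, 0.992, 0.128, -0.0]
force: [-0.5, 0.6, -0.5]
grip_width: 0.0129
```

Emit:
step_arm([
  {"travel": [0,0,1],"delta_rot": [0,0,0]},
  {"travel": [0,0,1],"delta_rot": [0,0,0]},
  {"travel": [0,0,0],"delta_rot": [0,0,0]},
])

```text
time: 9.3
eef_pos: [0.5493, 0.2643, 0.1185]
tool_rot: [-0.0, 0.992, 0.128, 0.0]
force: [-0.1, -0.2, 5.0]
grip_width: 0.0131
```

Contact at 5 N, at the expected height. I'll press slightly more, then release and rise.

Emit:
step_arm([
  {"travel": [0,0,1],"delta_rot": [0,0,0]},
  {"travel": [0,0,0],"delta_rot": [0,0,0]},
])

```text
time: 9.55
eef_pos: [0.5493, 0.2643, 0.1185]
tool_rot: [-0.0, 0.992, 0.128, 0.001]
force: [-3.1, -1.8, 7.5]
grip_width: 0.0128
```

Emit:
step_arm([
  {"travel": [0,0,0],"delta_rot": [0,0,0]},
  {"travel": [0,0,0],"delta_rot": [0,0,0]},
  {"travel": [0,0,0],"delta_rot": [0,0,0]},
  {"travel": [0,0,0],"delta_rot": [0,0,0]},
  {"travel": [0,0,-15],"delta_rot": [0,0,0]},
  {"travel": [0,0,-30],"delta_rot": [0,0,0]},
  {"travel": [0,0,-55],"delta_rot": [0,0,0]},
  {"travel": [0,0,0],"delta_rot": [0,0,0]},
  {"travel": [0,0,0],"delta_rot": [0,0,0]},
], gripper=45)

```text
time: 10.68
eef_pos: [0.5493, 0.2643, 0.2173]
tool_rot: [-0.0, 0.992, 0.128, 0.001]
force: [-0.5, -0.4, 0.2]
grip_width: 0.0424
```

Run:
```python
from h import *
for n in ('wrist','top'):
    c,p,d,P=shot('s_'+n,n)
    m=(np.hypot(P[...,0]-.550,P[...,1]-.2637)<.015)&(d>0);Z=P[...,2]
    for lo,hi in((.1125,.117),(.130,.150)):
        q=m&(Z>lo)&(Z<hi);print(n,lo,q.sum(),np.round(np.median(P[q],0)*1e3,1) if q.sum() else '')
go(436,-119.6,220,14.6)
```

```text
wrist 0.1125 211 [547.4 269.3 114.2]
wrist 0.13 347 [549.5 265.7 138. ]
top 0.1125 24 [544.5 259.4 114. ]
top 0.13 26 [548.  261.8 138.2]
t 10.78 pos [548.5 264.  215. ] heading 14.68 F [ 0.88 -0.26 -0.18] w 42.2
travel [-206.   342.6   -4.4] rot [0.01 0.16 0.08]
```

Pin seated: the grip top is at 138 mm and the flange top at 114 mm. Next, the holder.

Emit:
step_arm([
  {"travel": [-29.5,49,0],"delta_rot": [0,0,0]},
  {"travel": [-29.5,49,0],"delta_rot": [0,0,0]},
  {"travel": [-29.5,49,0],"delta_rot": [0,0,0]},
  {"travel": [-29.5,49,0],"delta_rot": [0,0,0]},
  {"travel": [-29.5,49,0],"delta_rot": [0,0,0]},
  {"travel": [-29.5,49,0],"delta_rot": [0,0,0]},
  {"travel": [-29.5,49,0],"delta_rot": [0,0,0]},
  {"travel": [0,0,0],"delta_rot": [0,0,0]},
  {"travel": [0,0,0],"delta_rot": [0,0,0]},
])

```text
time: 11.9
eef_pos: [0.4359, -0.1194, 0.2153]
tool_rot: [-0.001, 0.992, 0.127, -0.001]
force: [0.2, 0.5, -0.4]
grip_width: 0.0423
```

Run:
```python
from h import *
c,p,d,P=shot('w4');Z=P[...,2]
go(436,-119.6,62,14.6)
near=(np.hypot(P[...,0]-.436,P[...,1]+.1196)<.07)&(d>0)
for lo,hi in((.038,.047),(.098,.106)):
    q=near&(Z>lo)&(Z<hi);q=biggest(q);print(q.sum(),np.median(Z[q]),rect(P[q]),np.round(P[q].mean(0)*1e3,1))
```

```text
t 11.95 pos [ 436.2 -118.9  215.6] heading 14.74 F [-0.67 -0.45  1.  ] w 42.3
travel [ -0.2   0.9 153.6] rot [-0.1   0.06  0.14]
6413 0.04421037306961273 [ 436.7 -119.1   56.1  119.9   14.8] [ 435.4 -114.3   44.2]
1462 0.10215154097245205 [ 436.6 -119.4    9.6   89.9   14.9] [ 436.4 -117.9  102.2]
```

Emit:
step_arm([
  {"travel": [0.4,0.3,60],"delta_rot": [0,0,0]},
  {"travel": [0,0,50],"delta_rot": [0,0,0]},
  {"travel": [0,0,30],"delta_rot": [0,0,0]},
  {"travel": [0,0,11],"delta_rot": [0,0,0]},
  {"travel": [0,0,0],"delta_rot": [0,0,0]},
  {"travel": [0,0,0],"delta_rot": [0,0,0]},
])

```text
time: 12.7
eef_pos: [0.4382, -0.1202, 0.0672]
tool_rot: [0.001, 0.992, 0.128, 0.001]
force: [0.2, -0.5, 0.6]
grip_width: 0.0419
```

Emit:
step_arm([
  {"travel": [0,0,0],"delta_rot": [0,0,0]},
  {"travel": [0,0,0],"delta_rot": [0,0,0]},
  {"travel": [0,0,0],"delta_rot": [0,0,0]},
  {"travel": [0,0,0],"delta_rot": [0,0,0]},
  {"travel": [0,0,0],"delta_rot": [0,0,0]},
], gripper=0, newtons=50)

```text
time: 13.32
eef_pos: [0.4368, -0.1202, 0.0656]
tool_rot: [0.0, 0.992, 0.128, 0.0]
force: [-0.8, -0.8, 0.8]
grip_width: 0.0097
```

Emit:
step_arm([
  {"travel": [0,0,-15],"delta_rot": [0,0,0]},
  {"travel": [0,0,-25],"delta_rot": [0,0,0]},
  {"travel": [0,0,-45],"delta_rot": [0,0,0]},
  {"travel": [0,0,-60],"delta_rot": [0,0,0]},
  {"travel": [0,0,-20],"delta_rot": [0,0,0]},
  {"travel": [0,0,0],"delta_rot": [0,0,0]},
  {"travel": [0,0,0],"delta_rot": [0,0,0]},
])

```text
time: 14.2
eef_pos: [0.4361, -0.1198, 0.2292]
tool_rot: [-0.001, 0.992, 0.128, -0.001]
force: [-0.9, 0.2, -1.4]
grip_width: 0.0095
```

Run:
```python
from h import *
c,p,d,P=shot('w5');Z=P[...,2]
go(575,89.7,225,1.3)
s=ctrl.observe();x,y,z=s['eef_pos']
q=(np.hypot(P[...,0]-x,P[...,1]-y)<.07)&(d>0)&(abs(Z-z-.038)<.01)
v,u=np.nonzero(q);print(q.sum(),u.min(),u.max(),v.min(),v.max(),rect(P[q]),np.median(Z[q])*1e3)
```

```text
t 14.25 pos [ 435.9 -119.8  228.7] heading 14.67 F [-0.43 -0.06 -1.76] w 9.8
travel [ 187.6 -167.4    3.5] rot [-0.1   0.17 13.37]
5696 269 361 211 380 [ 433.8 -110.3   32.5   70.7   33.3] 265.7936902302528
```

Emit:
step_arm([
  {"travel": [0,0,0],"delta_rot": [0,0,6.7]},
  {"travel": [0,0,0],"delta_rot": [0,0,6.7]},
  {"travel": [36,-34,0],"delta_rot": [0,0,0]},
  {"travel": [36,-34,0],"delta_rot": [0,0,0]},
  {"travel": [36,-34,0],"delta_rot": [0,0,0]},
  {"travel": [36,-34,0],"delta_rot": [0,0,0]},
  {"travel": [0,0,0],"delta_rot": [0,0,0]},
  {"travel": [0,0,0],"delta_rot": [0,0,0]},
  {"travel": [0,0,0],"delta_rot": [0,0,0]},
])

```text
time: 15.38
eef_pos: [0.5769, 0.0181, 0.2302]
tool_rot: [0.0, 1.0, 0.01, -0.0]
force: [0.0, -0.2, -0.3]
grip_width: 0.0097
```

Run:
```python
from h import *
c,p,d,P=shot('w6');Z=P[...,2];np.savez('pics/w6.npz',p=p,d=d,P=P)
go(575,89.7,190,1.3)
hs=cv2.cvtColor(p,cv2.COLOR_RGB2HSV)[...,1]
for y in (60,80,100,120):
    k=(abs(P[...,1]*1e3-y)<1.5)&(abs(P[...,0]-.575)<.03)&(d>0)
    xs=P[k][:,0]*1e3;zs=Z[k]*1e3
    print(y,[(int(a),round(float(np.median(zs[(xs>=a)&(xs<a+2)])),0)) for a in range(553,600,2) if ((xs>=a)&(xs<a+2)).any()])
```

```text
t 15.43 pos [577.   18.1 230.6] heading 1.19 F [ 1.19  0.1  -1.16] w 9.8
travel [ -0.5 -71.6  40.5] rot [ 0.01  0.01 -0.11]
60 [(553, 1.0), (555, 0.0), (557, 1.0), (565, 118.0), (567, 116.0), (569, 114.0), (571, 266.0), (573, 267.0), (575, 266.0), (577, 266.0), (579, 267.0), (581, 114.0), (583, 115.0), (585, 117.0), (587, 118.0), (589, 110.0), (591, 110.0), (593, 111.0), (595, 110.0), (597, 110.0), (599, 110.0)]
80 [(553, 0.0), (555, -0.0), (557, 0.0), (563, 117.0), (565, 117.0), (567, 116.0), (569, 113.0), (571, 91.0), (573, 90.0), (575, 90.0), (577, 90.0), (579, 90.0), (581, 114.0), (583, 115.0), (585, 118.0), (587, 117.0), (589, 111.0), (591, 110.0), (593, 111.0), (595, 110.0), (597, 111.0), (599, 110.0)]
100 [(553, 1.0), (555, 0.0), (557, 1.0), (563, 118.0), (565, 117.0), (567, 115.0), (569, 112.0), (571, 90.0), (573, 91.0), (575, 90.0), (577, 90.0), (579, 91.0), (581, 114.0), (583, 116.0), (585, 118.0), (587, 113.0), (589, 110.0), (591, 110.0), (593, 111.0), (595, 110.0), (597, 111.0), (599, 111.0)]
120 [(553, 0.0), (555, 1.0), (561, 117.0), (563, 118.0), (565, 117.0), (567, 114.0), (569, 112.0), (571, 90.0), (573, 90.0), (575, 90.0), (577, 90.0), (579, 112.0), (581, 115.0), (583, 117.0), (585, 117.0), (587, 111.0), (589, 111.0), (591, 111.0), (593, 110.0), (595, 110.0), (597, 110.0), (599, 110.0)]
```

View pics/w6.png

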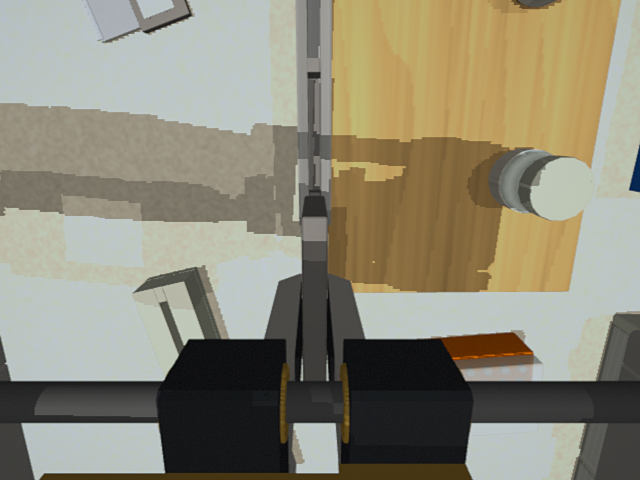

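The wrist view shows the pocket running from about (314,75) down to (316,190), in line with the held holder at (315,230). I'll check where the pocket's left end is.

Run:
```python
from h import *
z=np.load('pics/w6.npz');P=z['P'];d=z['d']
k=(abs(P[...,0]-.575)<.003)&(d>0)&(P[...,1]<.16)&(P[...,1]>.07)
ys=P[k][:,1]*1e3;zs=P[k][:,2]*1e3
print([(int(a),round(float(np.median(zs[(ys>=a)&(ys<a+2)])))) for a in range(110,160,2) if ((ys>=a)&(ys<a+2)).any()])
x,y,zz=ctrl.observe()['eef_pos'];k=(abs(P[...,0]-x)<.004)&(abs(P[...,2]-zz-.036)<.006)&(P[...,1]>y)
print('holder end rel tcp',(np.percentile(P[k][:,1],[50,98,100])-y)*1e3,'top z rel',(np.median(P[k][:,2])-zz)*1e3)
```

```text
[(110, 90), (112, 90), (114, 90), (116, 90), (118, 90), (120, 90), (122, 90), (124, 90), (126, 90), (128, 90), (130, 90), (132, 70), (134, 99), (136, 110), (138, 110), (140, 111), (142, 110), (148, 71), (150, 70), (152, 71), (154, 70), (156, 70), (158, 70)]
holder end rel tcp [25.02288077 45.76793057 46.22293051] top z rel 36.23581502617859
```

Emit:
step_arm([
  {"travel": [0,-36,0],"delta_rot": [0,0,0]},
  {"travel": [0,-34.7,20],"delta_rot": [0,0,0]},
  {"travel": [0,0,30],"delta_rot": [0,0,0]},
  {"travel": [0,0,0],"delta_rot": [0,0,0]},
  {"travel": [0,0,0],"delta_rot": [0,0,0]},
  {"travel": [0,0,0],"delta_rot": [0,0,0]},
])

```text
time: 16.18
eef_pos: [0.577, 0.0892, 0.1825]
tool_rot: [-0.0, 1.0, 0.011, 0.002]
force: [0.2, -0.4, -1.1]
grip_width: 0.0098
```

Run:
```python
from h import *
import time
go(575.4,88.8,150,1.3)
c,p,d,P=shot('w7')
go(575.4,88.8,150,1.3)
```

```text
t 16.18 pos [577.   89.2 182.5] heading 1.21 F [ 0.15 -0.43 -1.1 ] w 9.8
travel [-1.7  0.3 32.5] rot [-0.01 -0.19 -0.09]
t 16.23 pos [576.9  89.2 182.3] heading 1.22 F [-0.23  0.09 -0.22] w 9.6
travel [-1.6  0.4 32.3] rot [-0.01 -0.17 -0.08]
```

Correct x by -1.5, then lower into the pocket and stop short of the strip.

Emit:
step_arm([
  {"travel": [-1.5,0.2,4],"delta_rot": [0,0,0]},
  {"travel": [0,0,6],"delta_rot": [0,0,0]},
  {"travel": [0,0,6],"delta_rot": [0,0,0]},
  {"travel": [0,0,6],"delta_rot": [0,0,0]},
  {"travel": [0,0,6],"delta_rot": [0,0,0]},
  {"travel": [0,0,5],"delta_rot": [0,0,0]},
  {"travel": [0,0,0],"delta_rot": [0,0,0]},
  {"travel": [0,0,0],"delta_rot": [0,0,0]},
])

```text
time: 17.23
eef_pos: [0.5747, 0.0895, 0.1477]
tool_rot: [-0.0, 1.0, 0.011, 0.0]
force: [-0.6, 0.1, -0.5]
grip_width: 0.0093
```

Emit:
step_arm([
  {"travel": [0.4,0,1.5],"delta_rot": [0,0,0]},
  {"travel": [0,0,1.5],"delta_rot": [0,0,0]},
  {"travel": [0,0,1],"delta_rot": [0,0,0]},
  {"travel": [0,0,0],"delta_rot": [0,0,0]},
])

```text
time: 17.73
eef_pos: [0.5753, 0.0896, 0.1443]
tool_rot: [-0.0, 1.0, 0.011, 0.001]
force: [-0.7, -0.2, 2.3]
grip_width: 0.0099
```

Emit:
step_arm([
  {"travel": [0,0,1],"delta_rot": [0,0,0]},
  {"travel": [0,0,1],"delta_rot": [0,0,0]},
  {"travel": [0,0,1],"delta_rot": [0,0,0]},
  {"travel": [0,0,0],"delta_rot": [0,0,0]},
])

```text
time: 18.23
eef_pos: [0.5753, 0.0895, 0.1411]
tool_rot: [-0.0, 1.0, 0.011, 0.001]
force: [-1.0, -0.3, 6.0]
grip_width: 0.0095
```

Emit:
step_arm([
  {"travel": [0,0,1],"delta_rot": [0,0,0]},
  {"travel": [0,0,1],"delta_rot": [0,0,0]},
  {"travel": [0,0,0],"delta_rot": [0,0,0]},
])

```text
time: 18.6
eef_pos: [0.5753, 0.0896, 0.1395]
tool_rot: [-0.0, 1.0, 0.011, 0.001]
force: [-1.9, -0.1, 7.2]
grip_width: 0.0097
```

Emit:
step_arm([
  {"travel": [0,0,1],"delta_rot": [0,0,0]},
  {"travel": [0,0,0.5],"delta_rot": [0,0,0]},
  {"travel": [0,0,0],"delta_rot": [0,0,0]},
])

```text
time: 18.98
eef_pos: [0.5753, 0.0896, 0.1383]
tool_rot: [-0.0, 1.0, 0.011, 0.001]
force: [-1.4, -0.6, 7.3]
grip_width: 0.0095
```

Emit:
step_arm([
  {"travel": [0,0,1],"delta_rot": [0,0,0]},
  {"travel": [0,0,0],"delta_rot": [0,0,0]},
])

```text
time: 19.23
eef_pos: [0.5753, 0.0896, 0.1376]
tool_rot: [-0.0, 1.0, 0.011, 0.001]
force: [-3.1, -1.8, 9.0]
grip_width: 0.0098
```

Emit:
step_arm([
  {"travel": [0,0,1],"delta_rot": [0,0,0]},
  {"travel": [0,0,0],"delta_rot": [0,0,0]},
])

```text
time: 19.48
eef_pos: [0.5754, 0.0896, 0.1377]
tool_rot: [-0.0, 1.0, 0.011, 0.001]
force: [-3.5, -0.2, 11.7]
grip_width: 0.0095
```

Height stalls at 137.7 (predicted 137.8) while force rises, so it is on the stop. I'll add a little margin and check.

Emit:
step_arm([
  {"travel": [0,0,1],"delta_rot": [0,0,0]},
  {"travel": [0,0,0.5],"delta_rot": [0,0,0]},
  {"travel": [0,0,0],"delta_rot": [0,0,0]},
  {"travel": [0,0,0],"delta_rot": [0,0,0]},
])

```text
time: 19.98
eef_pos: [0.5753, 0.0896, 0.1376]
tool_rot: [-0.0, 1.0, 0.011, 0.002]
force: [-5.3, -0.2, 16.1]
grip_width: 0.0095
```

Run:
```python
from h import *
for n in ('wrist','top','scene'):
    c,p,d,P=shot('e_'+n,n);Z=P[...,2]
    q=(abs(P[...,0]-.5755)<.006)&(abs(P[...,1]-.09)<.045)&(Z>.16)&(Z<.19)&(d>0)
    g=(np.hypot(P[...,0]-.550,P[...,1]-.2637)<.012)&(Z>.130)&(Z<.15)
    print(n,q.sum(),np.percentile(Z[q]*1e3,[50,80,95]) if q.sum() else '',g.sum(),np.median(Z[g])*1e3 if g.sum() else '')
cv2.imwrite('pics/ec.png',cv2.resize(cv2.imread('pics/e_scene.png')[120:320,270:510],None,fx=3,fy=3))
go(575.4,89,137.7,1.3)
```

```text
wrist 4372 [174.13001788 174.67579961 175.83139378] 0 
top 0  34 138.13224648772925
scene 136 [173.18583294 175.82582245 183.95798607] 3 130.46149776278227
t 20.12 pos [575.4  89.6 137.5] heading 1.28 F [-4.78 -0.17 16.92] w 9.8
travel [ 0.   0.6 -0.2] rot [-0.   -0.18 -0.02]
```

View pics/ec.png

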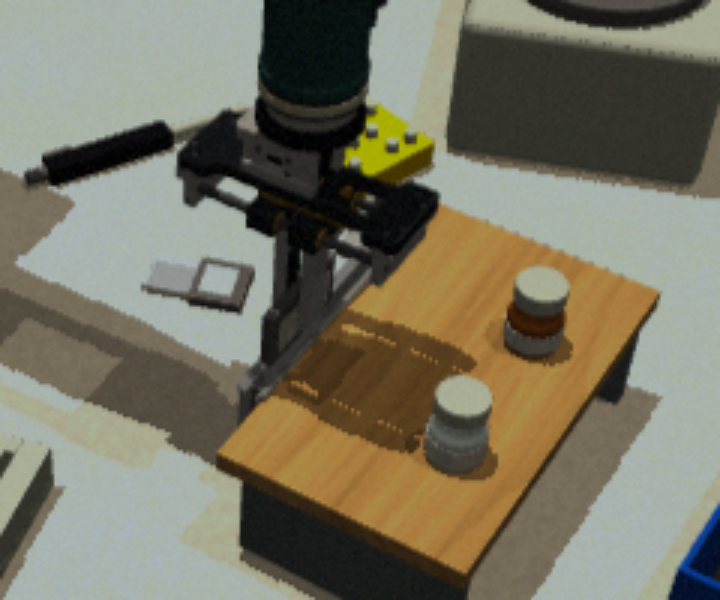

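The crop shows the holder upright in the pocket at about (280,330), still gripped, with the jars undisturbed. Its top is at 174 mm as it should be (82 + 92), with a steady 16 N press. The pin's top is at 138 mm. I'm handing the job in.

```bash
python3 -c "
from station import ctrl
print(ctrl.sign_off())"
```

```text
the job is handed in; nothing more can be done
None
```

The pin is seated in the fork and released. The label holder is in the pocket, still gripped at 50 N and pressing the sprung strip down onto its stop. I handed the job in at about 20 s on the robot's clock; sign-off gives no verdict.

**Pin:** After release, the flange top measured 114 mm and the grip top 138 mm, exactly the seated heights. The top camera read 138 mm again at the end. The scene camera had only 3 pixels on it (130 mm), too few to count.

**Holder:** The tool stopped at 137.6 mm, against 137.8 mm predicted for fully home. The push rose smoothly to about 16 N with no further travel. The wrist camera put the holder's top at 174 mm, as it should be when home. There was also a small sideways force of about 5 N.

**Other items:** The final picture shows the two jars, the small holder, the rack and the pipette undisturbed. I did not recheck the tip box and jug at the end; the arm came near them only when fetching the pin.

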